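# Find the air valve left on and release its button

## Robot

A 6-joint arm with a two-finger parallel gripper is mounted at the origin on a cart in front of the work surface, level with it; the furniture and walls round the work are solid. World frame = base frame: x ahead of the robot, y to its left, z up, the work surface at z = 0. Lengths are in m, angles in rad, forces in N, time in s.
With the tool pointing down it reaches from about 0.325 to 0.775 m from the base axis. Payload 9.3 kg.
Tool frame: the origin (TCP) lies on the centre line of the jaws, within the pads' length; the fingertips stand 8 mm ahead of it and the grasp point (between the pads) lies 11 mm behind it; z points along the fingers, y is the line along which they close (so a half turn about z gives the same grasp; the last joint's range is limited). The gripper opens to 85 mm and grips with 20 to 120 N. Pads are 22 mm wide; open, the fingers measure 114 mm over their backs; the gripper's body (76 mm by 85 mm) begins 54 mm behind the grasp point. The pads swing forward as they close: fully open they stand 13 mm farther back than shut.
Start: joints at [1.195, 0.259, 0.021, 1.334, 0, 1.418], TCP at [0.122, 0.536, 0.239] pointing down, gripper open.
Joint ranges: [-3.04, 3.04], [-0.91, 1.82], [-1.04, 1.36], [-1.92, 1.95], [-1.52, 1.45], [-3.14, 3.14]. Speed limits (rad/s): [2.22, 2.22, 2.79, 3.14, 3.14, 3.14].

## Interface

Orientations are given as a rotation vector (axis times angle).
In Python, from rig import arm gives the robot as it stands.
- The arm moves only by the shell command python3 -m handwheel 'ROWS'. ROWS is JSON, a list that holds one entry, the list of rows, each a list of 7 numbers: the shift along the world's x, y, z in m, then the turn, a rotation vector about the world's x, y, z in rad, then the closure, from 0 (fully open) to 1 (shut). In form: [[[tx, ty, tz, ax, ay, az, claw], ...]]. A call has 1 to 20 rows; each row is the pose to reach, as a shift and turn from the pose commanded when the call began; what a row does not reach only later rows make up. A row lasts 1/8 s, in which the tool goes at most 62.5 mm and 10.7 degrees, less where a joint would pass 70% of its speed; a pose out of reach is approached as far as the arm can. A call with a gripper value outside its range is refused whole. The fingers move at their own pace and stop on an object; the grip force is fixed at half the most. Time passes only in rows, so rows that repeat a pose let the fingers close. It gives the time, the measured TCP pose, the force, the opening and the grip force at its end, in the units of the state.
- arm.get_obs(): the state, without advancing time (a new reading comes with each control period).
- arm.camera(name): name is "scene" or "top" or "wrist"; returns a dict with "img" (420x560x3 uint8, red, green, blue), "intrinsics" (3x3 intrinsics, pixels), "R" (3x3) and "t" (3): a world point X has camera coordinates R X + t; the wrist camera has in their place "hand_eye" (4x4, takes a point from camera to tool coordinates, whose origin is the TCP and whose axes are the flange's). Camera axes: x right, y down, z forward; pixel columns grow to the right and rows downward; lengths in m; the calibration is good to about 2 mm. A picture is of the moment at which its call begins: read the wrist's pose just before it. There is no depth.
- arm.finish_job(): hands the job in; it is judged then, once.
Trained networks look in a picture, given as the dict that the camera call returned (one of the last four; its "shot" number tells which), for a name from the list of things; names that differ only in an ending like _2 or _b are one class to them, and where a whole thing is asked for, a point or a joint stands for the part that bears it (a point fixed in the world has none). Each returns a list of dicts, best first, with "score" (0 to 1); they miss things now and then, are a little off and sometimes report something else, mostly with a low value. They report only what shows in the picture. A call takes as long as a camera call.
- arm.boxes_of(picture, query): "location" ([column, row] in pixels, amid what is visible of it).
- arm.trace(picture, query): "mask" (420x560 bool, what is visible of it) and "location" ([column, row] in pixels, amid what is visible of it).
- arm.place_of(picture, query): "location" ([column, row] in pixels: a listed point, or the origin of a listed thing).
The state is a dict: "t": time; "joints": joint angles; "joint_velocities": joint speeds; "joint_torque": joint torques, N m; "tcp_pos": TCP position; "ee_rot": TCP orientation; "contact_force": force on the tool from outside, world axes, zero at the start; "wrist_torque": the same for the moment, N m; "gripper_width": finger opening in m; "gripper_force": force on a finger pad.
Only numpy, scipy, OpenCV 4.12 (cv2) and the standard library are available. Lean on these libraries where they do the work, as an engineer would, in place of code of your own. Each camera call takes 0.05 s, during which the arm holds its last target. There are 200 camera calls.

## Task

Before the air hose is plugged back into the bench manifold, all four of its latching push buttons must stand up released, but one was left pressed in. Starting at the gauge end, tap the four buttons in turn with a fingertip, so lightly that none of them switches, to feel which one is latched down; then press that one fully home and let it spring up. Grip nothing, and leave the things lying about where they are.

Things in the scene. Friction and masses are not known exactly. Their poses are not given: they have to be found in the camera images.
- manifold: air manifold fixed to the table: aluminium rail 250 x 50 mm, top at z = 0.036, with four grey valve blocks (46 mm wide, tops at z = 0.070), each with a black button in a steel collar (35 mm across). Origin: centre of its underside; y along the row towards the gauge, x away from the robot. Buttons stand 58 mm apart, at x = 0, y = 0.087, 0.029, -0.029 and -0.087 m from it
- gauge (a point): centre of the round pressure gauge (48 mm across, reaching 0.095 m above the table) at one end of the row, the left end seen from the robot, 63 mm beyond the first button
- button_p: identical round black push button of the manifold, 28 mm across, almost flat on top; origin: centre of its top face, moving with it. The letters do not follow the order of the row. For all four: the top stands at z = 0.090 when released, 15 mm above its steel collar, and stays about 3 mm lower when latched; it moves straight down, 10 mm to a hard stop
- button_q: identical round black push button of the manifold, 28 mm across, almost flat on top; origin: centre of its top face, moving with it. The letters do not follow the order of the row. For all four: a released one yields springily at once (2 N, then 0.7 N per mm); a latched one hardly moves up to about 4 N, then yields likewise; the stop is reached at about 9 N
- button_r: identical round black push button of the manifold, 28 mm across, almost flat on top; origin: centre of its top face, moving with it. The letters do not follow the order of the row. For all four: pressed home, 9.5 mm or more below released height, it changes state when let go (a latched one springs up, a released one latches); pressed under 7 mm it returns as it was
- button_s: identical round black push button of the manifold, 28 mm across, almost flat on top; origin: centre of its top face, moving with it. The letters do not follow the order of the row. For all four: exactly one of them is latched at the start, and its place in the row changes from run to run
- punch_die_a: turned light-grey punch die standing upright, 31 mm diameter, 40 mm tall; not part of the job (origin: centre of its underside)
- punch_die_b: turned light-grey punch die standing upright, 25 mm diameter, 34 mm tall; not part of the job (origin: centre of its underside)
- brush: flat glue brush with a wooden handle, 162 x 30 x 10 mm, lying before the manifold; not part of the job (origin: centre of its underside)
- marker_pen: white marker pen with a blue cap, 135 mm long, 17 mm thick, lying before the manifold; not part of the job (origin: centre of its underside)
- staple_box: small carton of staples, 58 x 36 x 19 mm, lying flat beyond the gauge; not part of the job (origin: centre of its underside)
- brayer: rubber hand roller with a wooden handle, 176 x 87 x 36 mm, lying before the gluing jig; not part of the job (origin: centre of its underside)

How it is judged:
By the outcome, as a careful person would: the job done as asked, in the order asked, and still so for the second after the job is handed in, with the robot touching nothing.
It also fails if it takes over 51 s, if anything falls off the work surface, if the arm or the gripper's body presses on something with over 40 N, if the wrist force passes 120 N, or if a joint passes its speed limit or range.

## Working session

There is one attempt and no reset: what is moved stays moved. The work goes in short steps, Python scripts to look and compute and a shell command to move; the robot and the scene stay as the last step left them, time stands still between calls to the robot, and variables do not carry over. Pictures are saved under pics/ and viewed, at most 10 in all, crops included, and the job is handed in when it is done.

```bash
mkdir -p pics
cat > h.py <<'E'
import numpy as np, cv2
from rig import arm
def ray(c,px,z):
    K=np.array(c["intrinsics"]);R=np.array(c["R"]);t=np.array(c["t"])
    d=R.T@np.linalg.solve(K,[px[0],px[1],1]);o=-R.T@t
    return o+d*(z-o[2])/d[2]
E
python3 - <<'E'
from h import *
o=arm.get_obs();print(o["t"],o["tcp_pos"],o["ee_rot"],o["contact_force"],o["gripper_width"])
ims=[]
for n in("top","scene"):
    c=arm.camera(n);cv2.imwrite(f"pics/{n}.png",c["img"][...,::-1])
    for q,z in(("manifold",0),("gauge",.07),("button_p",.09),("punch_die_a",0),("brush",0),("marker_pen",0),("staple_box",0),("brayer",0)):
        for r in arm.place_of(c,q)[:5]:print(n,q,round(r["score"],2),np.round(r["location"]),ray(c,r["location"],z).round(4))
E
```

```text
0.0 [0.12143726 0.53614435 0.23866552] [-3.49245606e-01 -3.12176080e+00  2.05412959e-03] [0.54189559 0.16311522 0.29586712] 0.08557462988605483
top manifold 0.82 [233. 202.] [0.4949 0.2267 0.    ]
top gauge 0.78 [164. 214.] [0.4575 0.382  0.07  ]
top gauge 0.7 [145. 218.] [0.4478 0.4256 0.07  ]
top button_p 0.64 [237. 200.] [0.4934 0.2093 0.09  ]
top button_p 0.56 [212. 205.] [0.4808 0.2673 0.09  ]
top button_p 0.51 [266. 196.] [0.5042 0.1423 0.09  ]
top button_p 0.42 [190. 206.] [0.4778 0.3181 0.09  ]
top punch_die_a 0.52 [219. 177.] [0.5599 0.2636 0.    ]
top punch_die_a 0.19 [206. 241.] [0.3959 0.2918 0.    ]
top brush 0.87 [268. 227.] [0.4335 0.1361 0.    ]
top brush 0.55 [191. 206.] [0.4825 0.333  0.    ]
top marker_pen 0.56 [206. 242.] [0.3924 0.2932 0.    ]
top staple_box 0.56 [143. 219.] [0.4487 0.4527 0.    ]
top brayer 0.97 [408. 249.] [ 0.3858 -0.2206  0.    ]
scene manifold 0.95 [244. 213.] [0.4837 0.2308 0.    ]
scene gauge 0.59 [200. 187.] [0.4696 0.3753 0.07  ]
scene button_p 0.63 [217. 191.] [0.4647 0.3056 0.09  ]
scene button_p 0.49 [272. 194.] [0.5206 0.1511 0.09  ]
scene button_p 0.43 [253. 196.] [0.4917 0.199  0.09  ]
scene button_p 0.41 [234. 193.] [0.4775 0.2552 0.09  ]
scene punch_die_a 0.48 [240. 194.] [ 0.5508  0.2816 -0.    ]
scene punch_die_a 0.37 [265. 198.] [0.5682 0.2001 0.    ]
scene brush 0.53 [262. 238.] [0.421  0.1374 0.    ]
scene marker_pen 0.45 [211. 228.] [0.3902 0.2982 0.    ]
scene brayer 0.67 [375. 297.] [ 0.3736 -0.2216  0.    ]
```

View pics/top.png

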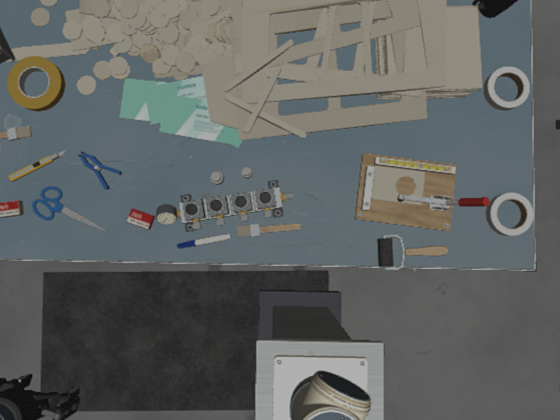

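View pics/scene.png

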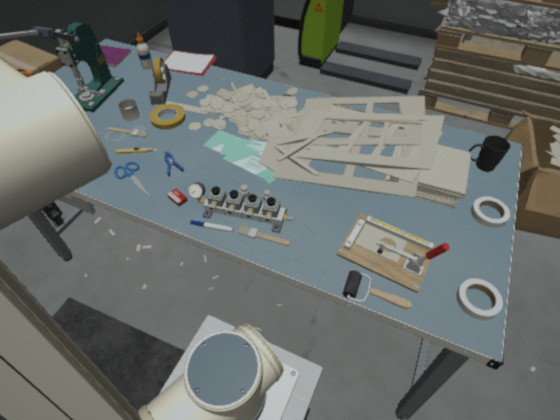

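The top view shows the row of buttons at about (192,209), (216,205), (240,201) and (265,197), with the gauge at (166,214) and the brush and pen in front. The scene view agrees with this, with the buttons from (216,190) to (271,203). Next I'll move over the row with the fingers shut and look with the wrist camera.

```bash
python3 -m handwheel '[[[0.06,-0.05,0,0,0,0.1,0.5],[0.12,-0.1,0,0,0,0.2,1],[0.18,-0.15,0,0,0,0.3,1],[0.23,-0.19,0,0,0,0.37,1],[0.28,-0.23,0,0,0,0.37,1],[0.33,-0.27,0,0,0,0.37,1],[0.37,-0.306,0,0,0,0.37,1],[0.37,-0.306,0,0,0,0.37,1],[0.37,-0.306,0,0,0,0.37,1],[0.37,-0.306,0,0,0,0.37,1],[0.37,-0.306,0,0,0,0.37,1]]]'
cat >> h.py <<'E'
from scipy.spatial.transform import Rotation as Ro
def wrist():
    o=arm.get_obs();c=arm.camera("wrist");T=np.eye(4);T[:3,:3]=Ro.from_rotvec(o["ee_rot"]).as_matrix();T[:3,3]=o["tcp_pos"]
    M=np.linalg.inv(T@np.array(c["hand_eye"]));c2=dict(c,R=M[:3,:3],t=M[:3,3]);return o,c,c2
E
python3 - <<'E'
from h import *
o,c,c2=wrist();print(o["t"],o["tcp_pos"],o["ee_rot"],o["contact_force"],o["gripper_width"])
print(Ro.from_rotvec(o["ee_rot"]).as_matrix().round(3),np.array(c["hand_eye"]).round(3))
cv2.imwrite("pics/w1.png",c["img"][...,::-1])
for q,z in(("gauge",.07),("button_p",.09),("manifold",0)):
    for r in arm.place_of(c,q)[:5]:print(q,round(r["score"],2),np.round(r["location"]),ray(c2,r["location"],z).round(4))
E
```

```text
t: 2.28
tcp_pos: [0.4907, 0.2312, 0.2395]
ee_rot: [-0.233, 3.133, 0.0]
contact_force: [1.2, -0.1, -0.6]
gripper_width: -0.0
gripper_force: 0.0
2.275 [0.49072715 0.23118404 0.23948752] [-2.33185922e-01  3.13281662e+00  2.25266655e-04] [ 1.19441799 -0.13297045 -0.60587174] -3.235449087726008e-05
[[-0.989 -0.148  0.   ]
 [-0.148  0.989  0.   ]
 [-0.     0.    -1.   ]] [[ 0.    -0.95  -0.311  0.079]
 [ 1.     0.     0.001 -0.001]
 [-0.001 -0.311  0.95  -0.135]
 [ 0.     0.     0.     1.   ]]
gauge 0.8 [457. 174.] [0.4592 0.3742 0.07  ]
button_p 0.86 [241. 190.] [0.4941 0.199  0.09  ]
button_p 0.82 [320. 183.] [0.4792 0.259  0.09  ]
button_p 0.64 [391. 182.] [0.4695 0.3144 0.09  ]
button_p 0.63 [170. 190.] [0.5024 0.1431 0.09  ]
manifold 0.66 [277. 166.] [0.4882 0.2259 0.    ]
manifold 0.41 [506. 162.] [0.4505 0.4557 0.    ]
manifold 0.35 [191.  93.] [0.431  0.1337 0.    ]
```

View pics/w1.png

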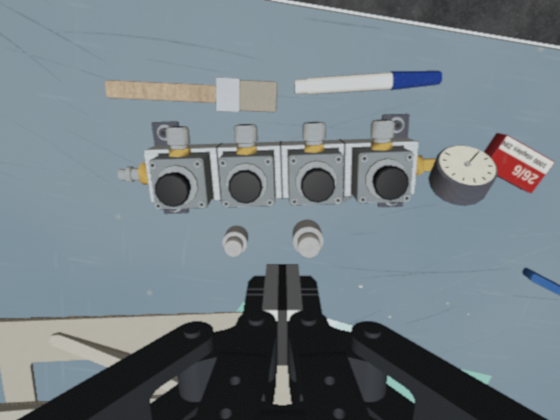

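The wrist view shows the four black buttons at about (172,190), (246,187), (318,184) and (391,182), with the gauge on the right at (463,172) and the dies beyond at (234,240) and (307,237). I'll refine these positions with masks and fit a straight row at the known 58 mm pitch.

Run:
```python
from h import *
o,c,c2=wrist()
g=cv2.cvtColor(c["img"],cv2.COLOR_RGB2GRAY)
P=[]
for x,y in((391,182),(318,185),(246,187),(172,190)):
    m=(g[y-30:y+30,x-30:x+30]<38).astype(np.uint8)
    n,l,s,ce=cv2.connectedComponentsWithStats(m);k=l[30,30]
    p=ce[k]+[x-30,y-30];w=ray(c2,p,.088);P.append(w[:2]);print("blob",p.round(1),s[k],w.round(4))
for r in arm.trace(c,"button_p")[:4]:
    print(r["score"],r["location"],r["mask"].sum(),ray(c2,r["location"],.088).round(4))
P=np.array(P);q=np.array([.087,.029,-.029,-.087]);m=P.mean(0);d=q@(P-m);print("pitch scale",np.linalg.norm(d)/(q@q));d/=np.linalg.norm(d)
print("fit",m,d);F=m+np.outer(q,d);print(F.round(4),(P-F).round(4),"shift from tcp",(F-o["tcp_pos"][:2]).round(4))
print("gauge exp",m+.15*d)
v=cv2.resize(c["img"][140:230,140:440],None,fx=2.6,fy=2.6,interpolation=cv2.INTER_CUBIC);cv2.imwrite("pics/w1z.png",v[...,::-1])
```

```text
blob [390.7 181.7] [   0    0   60   60 3513] [0.4704 0.3146 0.088 ]
blob [317.5 184.6] [   0    0   60   60 3565] [0.4813 0.2578 0.088 ]
blob [245.5 186.6] [   0    0   60   60 3575] [0.4914 0.2016 0.088 ]
blob [171.2 189.8] [   0    0   60   60 3501] [0.5027 0.1435 0.088 ]
0.85 [319.1, 184.2] 947 [0.4808 0.259  0.088 ]
0.73 [245.8, 188.1] 915 [0.4926 0.202  0.088 ]
0.6 [171.1, 187.7] 1044 [0.501  0.1433 0.088 ]
0.6 [411.6, 162.5] 8476 [0.4531 0.327  0.088 ]
pitch scale 0.9989380750016164
fit [0.48647469 0.22937846] [-0.18449453  0.98283354]
[[0.4704 0.3149]
 [0.4811 0.2579]
 [0.4918 0.2009]
 [0.5025 0.1439]] [[ 0.     -0.0003]
 [ 0.0002 -0.0001]
 [-0.0004  0.0007]
 [ 0.0002 -0.0004]] shift from tcp [[-0.0206  0.0838]
 [-0.0099  0.0268]
 [ 0.0008 -0.0302]
 [ 0.0115 -0.0872]]
gauge exp [0.45880051 0.37680349]
```

View pics/w1z.png

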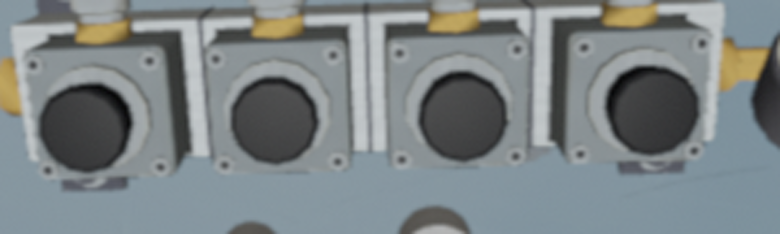

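The zoom shows the top faces centred in full-image pixels at about (392,182), (318,185), (245,187) and (173,189), which is within 1 px of the points I used. The thresholding itself failed. The gauge predicted from the fit is 2–3 mm from the measured one, so the fit stands. I'll go over button 1, at the gauge end, and approach.

```bash
python3 -m handwheel '[[[-0.012,0.045,-0.03,0,0,0.03,1],[-0.0205,0.084,-0.08,0,0,0.03,1],[-0.0205,0.084,-0.12,0,0,0.03,1],[-0.0205,0.084,-0.127,0,0,0.03,1],[-0.0205,0.084,-0.127,0,0,0.03,1],[-0.0205,0.084,-0.127,0,0,0.03,1]]]'
python3 - <<'E'
from h import *
for i in range(3):
  o,c,c2=wrist();print(o["t"],o["tcp_pos"].round(4) if hasattr(o["tcp_pos"],"round") else o["tcp_pos"],o["contact_force"])
cv2.imwrite("pics/w2.png",c["img"][...,::-1])
E
```

```text
t: 3.32
tcp_pos: [0.4721, 0.3144, 0.1142]
ee_rot: [-0.277, 3.127, 0.002]
contact_force: [-0.0, 0.1, 0.5]
gripper_width: 0.0001
gripper_force: 0.0
3.325 [0.4721 0.3144 0.1142] [-0.00104827  0.08356285  0.46004596]
3.375 [0.4721 0.3144 0.1141] [-0.84362655 -0.62007857  0.45456137]
3.425 [0.4719 0.3144 0.1139] [-0.14613437  0.12543707 -0.30565927]
```

View pics/w2.png

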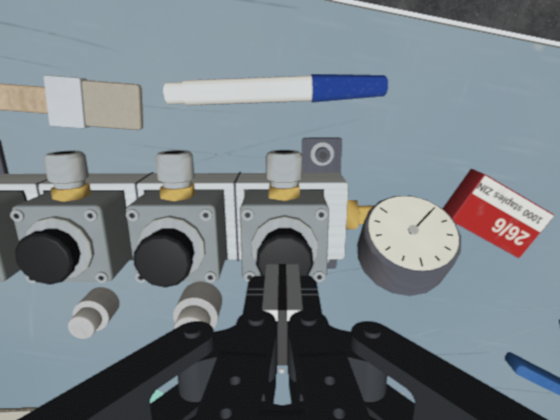

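The fingertip at (283,268) hangs right over button 1 at (284,257), clear of the gauge. Now I'll tap it.

```bash
python3 -m handwheel '[[[0,0,-0.008,0,0,0,1],[0,0,-0.013,0,0,0,1],[0,0,-0.015,0,0,0,1],[0,0,-0.017,0,0,0,1],[0,0,-0.017,0,0,0,1]]]'; python3 -m handwheel '[[[0,0,-0.0005,0,0,0,1],[0,0,-0.001,0,0,0,1],[0,0,-0.001,0,0,0,1]]]'; python3 -m handwheel '[[[0,0,-0.0005,0,0,0,1],[0,0,-0.001,0,0,0,1],[0,0,-0.001,0,0,0,1]]]'
```

```text
t: 4.1
tcp_pos: [0.4709, 0.3143, 0.0953]
ee_rot: [0.278, -3.129, 0.0]
contact_force: [-1.6, -1.5, 4.2]
gripper_width: -0.0001
gripper_force: 1.7
t: 4.47
tcp_pos: [0.4709, 0.3143, 0.0943]
ee_rot: [0.278, -3.129, 0.0]
contact_force: [-1.9, -1.6, 4.0]
gripper_width: 0.0001
gripper_force: 2.2
t: 4.85
tcp_pos: [0.471, 0.3144, 0.0933]
ee_rot: [0.278, -3.129, 0.0]
contact_force: [-1.5, -2.7, 5.3]
gripper_width: 0.0001
gripper_force: 2.4
```

Those forces fit a released button: 4.2 N at about 2.7 mm and 5.3 N at about 4.7 mm. I'll lift and tap button 2 the same way, starting a little higher to catch first contact.

```bash
python3 -m handwheel '[[[0,0,0.01,0,0,0,1],[0,0,0.02,0,0,0,1],[0.0107,-0.057,0.02,0,0,0,1],[0.0107,-0.057,0.02,0,0,0,1],[0.0107,-0.057,0.011,0,0,0,1],[0.0107,-0.057,0.006,0,0,0,1],[0.0107,-0.057,0.004,0,0,0,1],[0.0107,-0.057,0.004,0,0,0,1],[0.0107,-0.057,0.004,0,0,0,1]]]'; python3 -m handwheel '[[[0,0,-0.001,0,0,0,1],[0,0,-0.002,0,0,0,1],[0,0,-0.002,0,0,0,1]]]'; python3 -m handwheel '[[[0,0,-0.001,0,0,0,1],[0,0,-0.002,0,0,0,1],[0,0,-0.002,0,0,0,1]]]'
```

```text
t: 5.98
tcp_pos: [0.4816, 0.2578, 0.0974]
ee_rot: [-0.279, 3.129, 0.0]
contact_force: [0.0, 1.8, 1.2]
gripper_width: 0.0001
gripper_force: 1.0
t: 6.35
tcp_pos: [0.4818, 0.2576, 0.0954]
ee_rot: [-0.278, 3.129, 0.001]
contact_force: [-0.6, 2.0, 3.2]
gripper_width: -0.0001
gripper_force: 1.7
t: 6.72
tcp_pos: [0.4818, 0.2575, 0.0933]
ee_rot: [-0.278, 3.129, 0.0]
contact_force: [-3.1, 3.6, 4.6]
gripper_width: -0.0001
gripper_force: 2.3
```

Button 2 behaves the same as button 1, so both are released. Now button 3.

```bash
python3 -m handwheel '[[[0,0,0.01,0,0,0,1],[0,0,0.02,0,0,0,1],[0.0107,-0.057,0.02,0,0,0,1],[0.0107,-0.057,0.02,0,0,0,1],[0.0107,-0.057,0.011,0,0,0,1],[0.0107,-0.057,0.006,0,0,0,1],[0.0107,-0.057,0.004,0,0,0,1],[0.0107,-0.057,0.004,0,0,0,1],[0.0107,-0.057,0.004,0,0,0,1]]]'; python3 -m handwheel '[[[0,0,-0.001,0,0,0,1],[0,0,-0.002,0,0,0,1],[0,0,-0.002,0,0,0,1]]]'; python3 -m handwheel '[[[0,0,-0.001,0,0,0,1],[0,0,-0.002,0,0,0,1],[0,0,-0.002,0,0,0,1]]]'
```

```text
t: 7.85
tcp_pos: [0.4924, 0.2007, 0.0974]
ee_rot: [-0.279, 3.129, 0.0]
contact_force: [-1.5, 0.1, 0.3]
gripper_width: -0.0001
gripper_force: 0.0
t: 8.22
tcp_pos: [0.4924, 0.2004, 0.0952]
ee_rot: [0.278, -3.129, 0.0]
contact_force: [-1.1, -0.2, -0.2]
gripper_width: -0.0002
gripper_force: 0.0
t: 8.6
tcp_pos: [0.4925, 0.2004, 0.0935]
ee_rot: [-0.278, 3.129, 0.0]
contact_force: [-0.3, -0.3, 4.6]
gripper_width: 0.0004
gripper_force: 2.4
```

Button 3 gives nothing down to tip height 0.087, then 4.6 N within 2 mm, so it is the latched one. Button 4 still has to be tapped, in order.

```bash
python3 -m handwheel '[[[0,0,0.01,0,0,0,1],[0,0,0.02,0,0,0,1],[0.0107,-0.057,0.02,0,0,0,1],[0.0107,-0.057,0.02,0,0,0,1],[0.0107,-0.057,0.011,0,0,0,1],[0.0107,-0.057,0.006,0,0,0,1],[0.0107,-0.057,0.004,0,0,0,1],[0.0107,-0.057,0.004,0,0,0,1],[0.0107,-0.057,0.004,0,0,0,1]]]'; python3 -m handwheel '[[[0,0,-0.001,0,0,0,1],[0,0,-0.002,0,0,0,1],[0,0,-0.002,0,0,0,1]]]'; python3 -m handwheel '[[[0,0,-0.001,0,0,0,1],[0,0,-0.002,0,0,0,1],[0,0,-0.002,0,0,0,1]]]'
```

```text
t: 9.72
tcp_pos: [0.5031, 0.1438, 0.0974]
ee_rot: [-0.279, 3.129, 0.0]
contact_force: [-1.5, 1.1, 2.9]
gripper_width: 0.0001
gripper_force: 1.0
t: 10.1
tcp_pos: [0.5032, 0.1435, 0.0954]
ee_rot: [-0.278, 3.129, 0.0]
contact_force: [-1.0, 2.2, 4.2]
gripper_width: 0.0001
gripper_force: 1.7
t: 10.48
tcp_pos: [0.5033, 0.1435, 0.0933]
ee_rot: [-0.278, 3.129, 0.0]
contact_force: [-1.0, 3.2, 4.3]
gripper_width: -0.0003
gripper_force: 2.3
```

Button 4 is released, so it's button 3. I'll go back and press it, watching for the force rise at the stop.

```bash
python3 -m handwheel '[[[0,0,0.01,0,0,0,1],[0,0,0.02,0,0,0,1],[-0.0107,0.057,0.02,0,0,0,1],[-0.0107,0.057,0.02,0,0,0,1],[-0.0107,0.057,0.011,0,0,0,1],[-0.0107,0.057,0.004,0,0,0,1],[-0.0107,0.057,0,0,0,0,1],[-0.0107,0.057,-0.003,0,0,0,1],[-0.0107,0.057,-0.005,0,0,0,1],[-0.0107,0.057,-0.005,0,0,0,1]]]'; python3 -m handwheel '[[[0,0,-0.0005,0,0,0,1],[0,0,-0.0005,0,0,0,1],[0,0,-0.0005,0,0,0,1]]]'; python3 -m handwheel '[[[0,0,-0.0005,0,0,0,1],[0,0,-0.0005,0,0,0,1],[0,0,-0.0005,0,0,0,1]]]'
```

```text
t: 11.72
tcp_pos: [0.4923, 0.1995, 0.0885]
ee_rot: [0.276, -3.129, 0.001]
contact_force: [-3.5, -3.1, 8.5]
gripper_width: 0.0004
gripper_force: 4.1
t: 12.1
tcp_pos: [0.4924, 0.1995, 0.0882]
ee_rot: [0.276, -3.129, 0.001]
contact_force: [-4.4, -2.5, 8.9]
gripper_width: 0.0001
gripper_force: 4.3
t: 12.48
tcp_pos: [0.4923, 0.1995, 0.0877]
ee_rot: [0.276, -3.129, 0.001]
contact_force: [-4.1, -2.5, 9.7]
gripper_width: 0.0001
gripper_force: 4.5
```

Near the stop; a little further until the force clearly climbs.

```bash
python3 -m handwheel '[[[0,0,-0.0005,0,0,0,1],[0,0,-0.0005,0,0,0,1],[0,0,-0.0005,0,0,0,1]]]'; python3 -m handwheel '[[[0,0,-0.0005,0,0,0,1],[0,0,-0.0005,0,0,0,1],[0,0,-0.0005,0,0,0,1]]]'
```

```text
t: 12.85
tcp_pos: [0.4924, 0.1995, 0.0876]
ee_rot: [-0.276, 3.129, -0.001]
contact_force: [-5.2, -2.5, 12.5]
gripper_width: -0.0001
gripper_force: 6.3
t: 13.22
tcp_pos: [0.4923, 0.1996, 0.0875]
ee_rot: [-0.276, 3.129, -0.001]
contact_force: [-6.1, -2.8, 17.5]
gripper_width: 0.0005
gripper_force: 8.7
```

The hard stop is reached: the force rises to 17.5 N with no more travel. I'll lift straight up and go back to the first viewpoint to compare.

```bash
python3 -m handwheel '[[[0,0,0.005,0,0,0,1],[0,0,0.015,0,0,0,1],[0,0,0.04,0,0,0,1],[0,0.015,0.09,0,0,-0.03,1],[-0.0015,0.031,0.14,0,0,-0.03,1],[-0.0015,0.031,0.152,0,0,-0.03,1],[-0.0015,0.031,0.1525,0,0,-0.03,1],[-0.0015,0.031,0.1525,0,0,-0.03,1],[-0.0015,0.031,0.1525,0,0,-0.03,1]]]'
python3 - <<'E'
from h import *
o,c,c2=wrist();print(o["t"],o["tcp_pos"].round(4),o["ee_rot"].round(3),o["contact_force"])
a=cv2.imread("pics/w1.png");b=c["img"][...,::-1].copy();cv2.imwrite("pics/w3.png",b)
for x,y in((391,182),(318,185),(246,187),(172,190)):
  r=[]
  for dy in(0,):
    t=a[y-19:y+19,x-19:x+19];s=b[y-30:y+30,x-30:x+30];t,s=[cv2.resize(i,None,fx=6,fy=6,interpolation=cv2.INTER_CUBIC) for i in(t,s)]
    R=cv2.matchTemplate(s,t,cv2.TM_CCOEFF_NORMED);_,v,_,l=cv2.minMaxLoc(R)
  print((np.array(l)/6-11).round(2),round(v,3))
z=lambda i:cv2.resize(i[145:225,140:430],None,fx=2.7,fy=2.7,interpolation=cv2.INTER_CUBIC)
cv2.imwrite("pics/cmp.png",np.vstack([z(a),z(b)]))
E
```

```text
t: 14.35
tcp_pos: [0.4906, 0.231, 0.2375]
ee_rot: [0.23, -3.131, 0.001]
contact_force: [0.4, -0.3, 1.2]
gripper_width: 0.0
gripper_force: 0.0
14.35 [0.4906 0.231  0.2375] [ 2.300e-01 -3.131e+00  1.000e-03] [ 0.39886076 -0.31699756  1.18159592]
[1. 1.] 0.997
[0.5  1.17] 0.995
[-0.17  1.83] 0.969
[-0.17  1.5 ] 0.994
```

View pics/cmp.png

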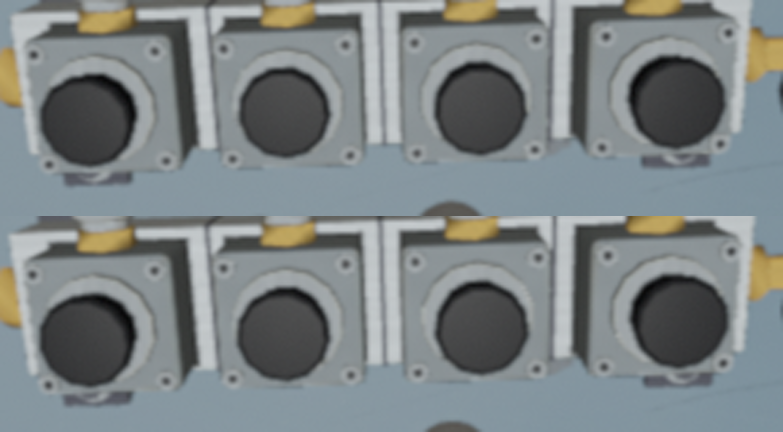

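View pics/w3.png

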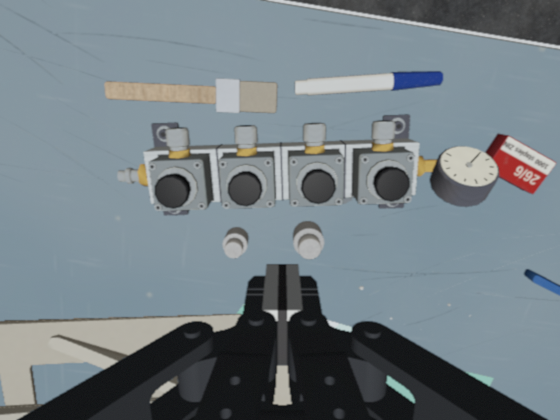

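Between the two views, only button 3 (second from left, at (245,188)) changed. It shifted about 0.6 px more than its neighbours and matched less well (0.969, against 0.994 or better), so it now stands as high as the rest. Everything else lies where it was and the arm is clear.

```bash
python3 -c "
from rig import arm
print(arm.finish_job())"
```

```text
the job is handed in; nothing more can be done
None
```

I tapped all four buttons lightly from the gauge end and found the third one latched; I pressed it to its hard stop, the wrist picture shows it back up level with the others, and the job was handed in at about 14 s.

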